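Stack the cell plates on the splined hub

TASK

Build up the electrolysis cell: take the two plates out of the drying rack and lower them over the splined hub (in the rack only their tabs can be grasped, and between the stand's copper jaws there is no room for fingers beside a tab, so each plate has to be laid down and taken again across its body). First the windowed plate, its tab on the opposite side to the tab of the plate already there, then the plain plate with its tab above that first one; each fully home, flat and let go. Do not let a plate drop down the hub, and leave the beaker and the flask standing where they are.

Things in the scene. Friction and masses are not known exactly. Their poses are not given: they have to be found in the camera images.
- windowed: The windowed plate. Black moulded body 90 mm long (x), 60 wide (y), 14 thick; through its middle a cross-shaped hole (arms 29 long, 13 wide, along x and y). From one end, towards +x, sticks a flat steel tab 45 long, 24 wide, 8 thick, half-way up: 135 mm in all. About 0.18 kg. Origin: middle of the hole, at the underside; z up.
- windowed_mid (a point): The windowed plate, with two open windows, 18 by 42 mm, one on each side of its hole. Middle of its hole, half-way up (7 mm over the underside), axes as the plate's. It starts flat on the bench in either bay of the rack, its tab pointing out of the mouth and sticking out by 35 to 43 mm.
- windowed_tab (a point): Middle of that plate's tab, 67.5 mm from the plate's middle along its +x, half-way up; same axes.
- plain: The plain plate. Black moulded body 90 mm long (x), 60 wide (y), 14 thick; through its middle a cross-shaped hole (arms 29 long, 13 wide, along x and y). From one end, towards +x, sticks a flat steel tab 45 long, 24 wide, 8 thick, half-way up: 135 mm in all. About 0.18 kg. Origin: middle of the hole, at the underside; z up.
- plain_mid (a point): The plain plate, same size, without windows. Middle of its hole, half-way up (7 mm over the underside), axes as the plate's. It starts flat on the bench in either bay of the rack, its tab pointing out of the mouth and sticking out by 35 to 43 mm.
- plain_tab (a point): Middle of that plate's tab, 67.5 mm from the plate's middle along its +x, half-way up; same axes.
- hub_seat (a point): On the axis of the fixed stand's upright splined hub, level with the top face of the first plate, 44 mm above the bench: here the windowed plate's underside comes to rest. x points along the first plate's tab, z up. The hub is a cross of two arms 26 mm long, 10 mm wide, along x and y; it stands 42 mm above this point, its crest rounded (radius 5 mm).
- stand: Fixed stand, origin under the hub's axis on the bench, axes as hub_seat. Grey base 220 by 85 by 12 mm; at each end (+x and -x) two copper jaws, 56 to 98 mm from the axis, 32 mm apart inside, tops 74 mm above the bench, take the tabs between them. Beside the plates (along y) the space above the base is free for fingers.
- first_tab (a point): Middle of the first plate's tab, 67.5 mm from the hub's axis, 37 mm above the bench. The first plate is a plain one, same size, fixed on the stand.
- rack_mouth (a point): Middle of the open mouth of the fixed steel drying rack, on the bench; x points into the rack (plates come out along -x), y across. Two bays, centre lines at y = -46 and +46 mm, each 67 mm wide, 104 deep, no floor. Roofed by three cross bars 6, 50 and 100 mm inside the mouth, 23 to 28 mm above the bench. A plate drawn out by 105 mm is free.
- beaker: Open glass beaker, 72 mm across, 95 mm high, origin at the middle of its foot. Leave alone.
- flask: Amber conical flask, 82 mm across the foot, 122 mm high, origin at the middle of its foot. Leave alone.
There are look-alikes about, which are no part of the job. What is shaped like the windowed but green is not meant.

How it is judged:
By the outcome, as a careful person would: the job done as asked, in the order asked, and still so for the second after the job is handed in, with the robot touching nothing.
It also fails if it takes over 72 s, if anything falls off the work surface, if the arm or the gripper's body presses on something with over 40 N, if the wrist force passes 120 N, or if a joint passes its speed limit or range.

ROBOT

A 6-joint arm with a two-finger parallel gripper is mounted at the origin on the work surface. World frame = base frame: x ahead of the robot, y to its left, z up, the work surface at z = 0. Lengths are in mm, angles in rad, forces in N, time in s.
With the tool pointing down it reaches from about 350 to 875 mm from the base axis. Payload 4.2 kg.
Tool frame: the origin (TCP) lies at the very end of the fingers, on their centre line; the grasp point (between the pads) lies 19 mm behind it; z points along the fingers, y is the line along which they close (so a half turn about z gives the same grasp; the last joint's range is limited). The gripper opens to 85 mm and grips with 20 to 120 N. Pads are 22 mm wide; open, the fingers measure 114 mm over their backs; the gripper's body (76 mm by 85 mm) begins 54 mm behind the grasp point. The pads swing forward as they close: fully open they stand 13 mm farther back than shut.
Start: joints at [-0.992, 0.385, 0.008, 0, -1.194, -0.259], TCP at [196.501, -593.285, 198.412] pointing down, gripper open.
Joint ranges: [-3.14, 3.14], [-1.21, 2.06], [-1.07, 1.41], [-3.16, 2.05], [-2.99, -0.16], [-3.1, 3.1]. Speed limits (rad/s): [2.79, 2.79, 3.14, 3.14, 3.14, 3.14].

INTERFACE

Orientations are given as a unit quaternion [x, y, z, w].
In Python, from bench import arm gives the robot as it stands.
- The arm moves only by the tool servo_tool, never from a script. Its argument "rows" is a list that holds one entry, the list of rows, each a list of 7 numbers: the finger opening in mm, from 0 to 85.4, then the shift along the tool's x, y, z in mm, then the turn, a rotation vector about the tool's x, y, z in rad. A call has 1 to 10 rows; each row is the pose to reach, as a shift and turn from the pose commanded when the call began, along the tool's axes at that moment; what a row does not reach only later rows make up. A row lasts 1/8 s, in which the tool goes at most 62.5 mm and 10.7 degrees, less where a joint would pass 70% of its speed; a pose out of reach is approached as far as the arm can. A call with a gripper value outside its range is refused whole. The fingers move at their own pace and stop on an object; the grip force is fixed at half the most. Time passes only in rows, so rows that repeat a pose let the fingers close. It gives the time, the measured TCP pose, the force, the opening and the grip force at its end, in the units of the state.
- arm.read_state(): the state, without advancing time (a new reading comes with each control period).
- arm.get_image(name): name is "scene" or "side" or "wrist"; returns the picture (420x560x3 uint8, red, green, blue); there is no depth.
- arm.camera_params(name): a dict with "intrinsics" (3x3 intrinsics, pixels), "D" ([k1, k2, p1, p2, k3] as OpenCV has them; the pictures are not rectified), "R" (3x3) and "t" (3): a world point X has camera coordinates R X + t. Camera axes: x right, y down, z forward; pixel columns grow to the right and rows downward; lengths in mm; the calibration is good to about 2 mm. A picture is of the moment at which its call begins: read the wrist's pose just before it. camera_params takes no time and is no camera call; for the wrist camera it gives the pose at the moment of the call.
- arm.job_done(): hands the job in; it is judged then, once.
The state is a dict: "clock": time; "joints": joint angles; "joint_vel": joint speeds; "joint_efforts": joint torques, N m; "position": TCP position; "ee_rot": TCP orientation; "contact_force": force on the tool from outside, world axes, zero at the start; "wrist_torque": the same for the moment, N m; "gripper_width": finger opening in mm; "grasp_force": force on a finger pad.
Only numpy, scipy, OpenCV 4.12 (cv2) and the standard library are available. Lean on these libraries where they do the work, as an engineer would, in place of code of your own. Each camera call takes 0.05 s, during which the arm holds its last target. There are 200 camera calls.

## Working session

There is one attempt and no reset: what is moved stays moved. The work goes in short steps, Python scripts to look and compute and a tool call to move; the robot and the scene stay as the last step left them, time stands still between calls to the robot, and variables do not carry over. Pictures are saved under pics/ and viewed, at most 10 in all, crops included, and the job is handed in when it is done.

Besides the shell and the picture viewer there is one more tool, called after "Call:" as name([rows], argument=value, ...), one row to a line, values as JSON. servo_tool: Moves the arm, as the interface text tells. Its arguments: {"type":"object","properties":{"rows":{"type":"array"}},"required":["rows"]}

```bash
mkdir -p pics; ls; python3 - <<'E'
from bench import arm
import cv2,numpy as np
s=arm.read_state();print(s['clock'],s['position'],s['ee_rot'],s['gripper_width'])
a=arm.get_image('scene');b=arm.get_image('side')
cv2.imwrite('pics/scene.png',a[:,:,::-1]);cv2.imwrite('pics/side.png',b[:,:,::-1])
for n in('scene','side','wrist'):
    p=arm.camera_params(n);print(n,np.round(p['intrinsics'],1).tolist(),np.round(p['D'],4),np.round(p['R'],4).tolist(),np.round(p['t'],1), 'C',np.round(-np.array(p['R']).T@p['t'],1))
E
```

```text
pics
0.0 [ 196.29253226 -592.68541244  197.32311634] [-1.59132963e-01  9.87256552e-01  1.07247998e-03 -2.25849091e-04] 85.29122149339247
scene [[524.0, 0.0, 276.3], [0.0, 524.0, 204.3], [0.0, 0.0, 1.0]] [-0.1678  0.      0.      0.      0.    ] [[0.7741, 0.6331, -0.0019], [0.5399, -0.6617, -0.5203], [-0.3307, 0.4018, -0.854]] [-493.9 -221.6 1342.4] C [ 945.8 -373.2 1030.1]
side [[424.9, 0.0, 283.0], [0.0, 424.9, 201.8], [0.0, 0.0, 1.0]] [-0.1258  0.      0.      0.      0.    ] [[-0.7589, -0.6509, -0.0165], [-0.3561, 0.4361, -0.8264], [0.5452, -0.6214, -0.5628]] [477.6 212.8 688.1] C [ 63.1 645.6 571. ]
wrist [[341.6, 0.0, 280.0], [0.0, 341.6, 204.3], [0.0, 0.0, 1.0]] [-0.0439  0.      0.      0.      0.    ] [[-0.3148, 0.9492, 0.0021], [0.9014, 0.2983, 0.3139], [0.2973, 0.1007, -0.9495]] [622.8 -39.4 380.8] C [ 118.4 -617.7  372.6]
```

View pics/scene.png

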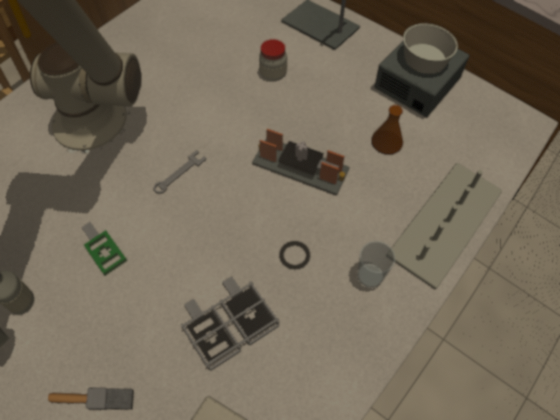

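View pics/side.png

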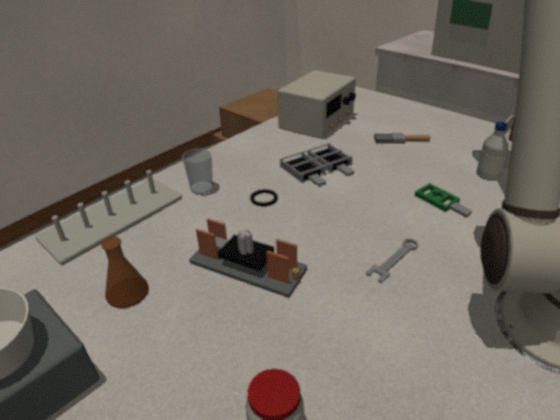

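The scene view shows the rack at about (230,322), with the windowed plate in the left bay and the plain plate in the right. The stand is at (300,165), the flask at (388,130), the beaker at (373,265) and the green decoy at (105,250). The side view agrees: rack (316,162), stand (248,260). Next I'll enlarge the stand and the rack.

```bash
cat > h.py <<'E'
from bench import arm
import cv2,numpy as np
from scipy.spatial.transform import Rotation as Ro
from scipy.optimize import least_squares
def ray(p,uv):
    K=np.array(p['intrinsics']);D=np.array(p['D'])
    n=cv2.undistortPoints(np.array(uv,float).reshape(-1,1,2),K,D).reshape(-1,2)
    R=np.array(p['R']);d=np.c_[n,np.ones(len(n))]@R
    return -R.T@np.array(p['t']),d
def at_z(p,uv,z):
    c,d=ray(p,uv);return c+d*((np.asarray(z)-c[2])/d[:,2])[:,None]
def proj(p,X):
    R=np.array(p['R']);r,_=cv2.Rodrigues(R)
    return cv2.projectPoints(np.array(X,float).reshape(-1,1,3),r,np.array(p['t'],float),np.array(p['intrinsics']),np.array(p['D']))[0].reshape(-1,2)
E
python3 - <<'E'
import cv2,numpy as np
a=cv2.imread('pics/scene.png');b=cv2.imread('pics/side.png')
f=lambda i,x,y,w,h:cv2.resize(i[y:y+h,x:x+w],(400,300),interpolation=cv2.INTER_CUBIC)
t=np.vstack([np.hstack([f(a,245,120,112,84),f(b,185,210,132,99)]),np.hstack([f(a,170,270,120,90),f(b,270,130,100,75)])])
cv2.imwrite('pics/crop.png',np.clip(t.astype(float)*1.6,0,255).astype('uint8'))
E
```

```text
(no output)
```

View pics/crop.png

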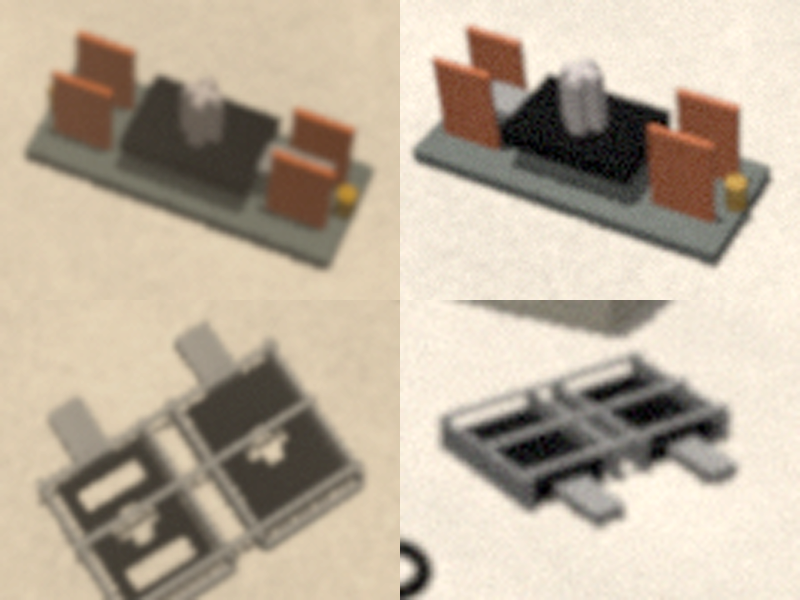

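The crops show the first plate's tab as a grey strip at the stand's scene-right end, which is its +x end. So the windowed tab goes to the scene-left end. The jaw tops are clear, and the windowed plate's tab tip is at crop pixel (67,405).

```bash
python3 - <<'E'
from h import *
P=arm.camera_params('scene');Q=arm.camera_params('side')
sc=lambda c,o,s:np.array(c)/s+np.array(o)-0.5
js=sc([(78,35),(135,50),(52,75),(112,90),(293,110),(353,128),(272,152),(335,170)],(245,120),400/112)
X=at_z(P,js,74);print(X.round(1));print('c',X.mean(0), X[4:].mean(0)-X[:4].mean(0))
jq=sc([(870-400-400+400,28),(523,43),(433,62),(493,78),(678,92),(742,107),(648,127),(715,143)],(0,0),1)
jq=sc([(470-400,28),(523-400,43),(433-400,62),(493-400,78),(678-400,92),(742-400,107),(648-400,127),(715-400,143)],(185,210),400/132)
Y=at_z(Q,jq,74);print(Y.round(1));print('c',Y.mean(0), Y[:4].mean(0)-Y[4:].mean(0))
t=sc([(67,106),(86,160),(195,32),(217,82)],(170,270),400/120)
print(at_z(P,t,11).round(1))
r=sc([(45,190),(178,105),(270,48),(355,170)],(170,270),400/120)
print('rack',at_z(P,r,28).round(1))
print('wins hole',at_z(P,sc([(137,224),(268,145)],(170,270),400/120),14).round(1))
o=np.array([(388,150),(373,282)]);print(at_z(P,o,0).round(1))
E
```

```text
[[426.9 221.5  74. ]
 [464.  235.3  74. ]
 [435.3 185.2  74. ]
 [473.3 200.2  74. ]
 [573.2 261.2  74. ]
 [611.3 274.   74. ]
 [582.6 225.9  74. ]
 [621.6 239.9  74. ]]
c [523.5236464  230.40223108  74.        ] [147.30244096  39.6749756    0.        ]
[[621.5 236.6  74. ]
 [582.6 225.5  74. ]
 [612.2 275.7  74. ]
 [570.6 262.1  74. ]
 [473.2 199.1  74. ]
 [434.4 185.4  74. ]
 [465.4 234.6  74. ]
 [426.1 220.3  74. ]]
c [523.24625512 229.93711335  74.        ] [ 1.46932607e+02  4.01176930e+01 -1.42108547e-14]
[[ 561.1 -188.8   11. ]
 [ 594.4 -206.8   11. ]
 [ 589.3 -100.8   11. ]
 [ 622.4 -117.3   11. ]]
rack [[ 594.3 -239.2   28. ]
 [ 619.4 -148.    28. ]
 [ 638.2  -83.9   28. ]
 [ 728.7 -111.5   28. ]]
wins hole [[ 646.6 -217.    14. ]
 [ 674.6 -129.1   14. ]]
[[662.  408.7   0. ]
 [829.3  91.6   0. ]]
```

```bash
cat >> h.py <<'E'
import json
def pose(x,y,z,psi):
    c,s=np.cos(psi),np.sin(psi);return np.array([x,y,z]),np.array([[c,s,0],[s,-c,0],[0,0,-1.]])
def delta(cur,tgt):  # cur, tgt = (x,y,z,psi): shift and turn in tool axes; psi diff not wrapped
    p,R=pose(*cur);q,_=pose(*tgt)
    return (R.T@(q-p)).round(1), 'rotz %.4f'%-(tgt[3]-cur[3])
def st():
    s=arm.read_state();R=Ro.from_quat(s['ee_rot']).as_matrix()
    print('t %.2f'%s['clock'],np.round(s['position'],1),'psi %.4f tilt %s'%(np.arctan2(R[1,0],R[0,0]),np.round(R[:2,2],4)),'j',np.round(s['joints'],2),'F',np.round(s['contact_force'],1),'w %.1f g %.1f'%(s['gripper_width'],s['grasp_force']))
    return s
E
python3 - <<'E'
from h import *
s=st();print(at_z(arm.camera_params('scene'),[(15,308),(90,398)],0).round())
print(delta((196.5,-593.3,198.4,-2.822+2*np.pi),(572.5,-192.6,210,2.826)))
E
```

```text
t 0.10 [ 196.3 -592.8  197.4] psi -2.8219 tilt [-0.0007  0.0018] j [-0.99  0.39  0.01 -0.   -1.19 -0.26] F [0.2 0.6 0.1] w 85.3 g 0.0
[[ 276. -449.    0.]
 [ 546. -463.    0.]]
(array([-482.9,  262.3,  -11.6]), 'rotz 0.6352')
```

Call:
servo_tool([
  [[85,0,0,-60,0,0,0],[85,-30,16,-100,0,0,0.05],[85,-483,262,-90,0,0,0.635],[85,-483,262,-90,0,0,0.635],[85,-483,262,-90,0,0,0.635],[85,-483,262,-90,0,0,0.635],[85,-483,262,-90,0,0,0.635],[85,-483,262,-90,0,0,0.635],[85,-483,262,-50,0,0,0.635],[85,-483,262,-12,0,0,0.635]],
])

```text
clock: 1.35
position: [545.0, -222.9, 240.5]
ee_rot: [0.156, 0.988, -0.0, 0.002]
contact_force: [0.4, -0.2, -0.6]
gripper_width: 85.0
grasp_force: 0.0
```

Call:
servo_tool([
  [[85,0,0,0,0,0,0]],
])

```text
clock: 1.48
position: [542.8, -221.2, 235.3]
ee_rot: [0.155, 0.988, 0.001, -0.004]
contact_force: [-0.3, -0.1, 0.3]
gripper_width: 85.4
grasp_force: 0.0
```

```bash
python3 - <<'E'
from h import *
s=st();p=arm.camera_params('wrist');a=arm.get_image('wrist')
json.dump({k:np.array(v).tolist() for k,v in p.items()},open('w1.json','w'))
cv2.imwrite('pics/w1raw.png',a[:,:,::-1]);cv2.imwrite('pics/w1.png',cv2.resize(np.clip(a[:,:,::-1]*1.6,0,255).astype('uint8'),(800,600),interpolation=cv2.INTER_CUBIC))
E
```

```text
t 1.48 [ 542.8 -221.2  235.3] psi 2.8305 tilt [-0.0079  0.0025] j [-0.11  0.3  -0.02 -0.   -1.26 -1.77] F [-0.3 -0.1  0.3] w 85.4 g 0.0
```

View pics/w1.png

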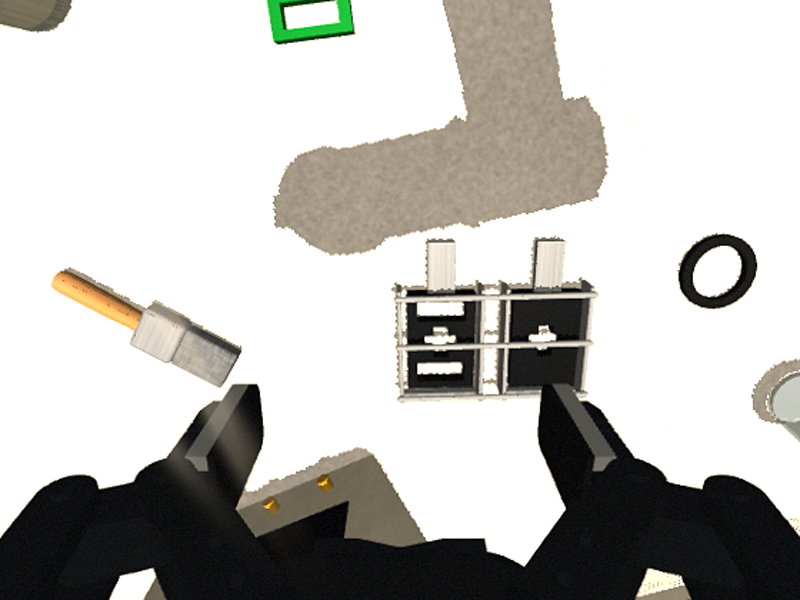

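The wrist view shows both tabs clearly. The windowed tab tip is at (427–455,240) and the plain tab tip at (536–565,239). The holes are near (440,339) and (542,338).

```bash
python3 - <<'E'
from h import *
p=json.load(open('w1.json'));g=cv2.cvtColor(cv2.imread('pics/w1raw.png'),cv2.COLOR_BGR2GRAY)
f=lambda L:at_z(p,np.array(L)*0.7-0.15,11)[:,:2]
W=f([(427,240),(455,240),(427,289),(455,289)]);Q=f([(536,239),(565,239),(534,289),(563,289)])
for T in(W,Q):
    print(T.round(1),'tip',T[:2].mean(0).round(1),'width',np.linalg.norm(T[0]-T[1]).round(1),'len',np.linalg.norm(T[:2].mean(0)-T[2:].mean(0)).round(1),'ang across',np.arctan2(*(T[1]-T[0])[::-1]).round(3))
h=at_z(p,np.array([(440,339),(542,338)])*0.7-.15,14);print(h.round(1))
print('wind ang',np.arctan2(*(W[:2].mean(0)-h[0,:2])[::-1]),'pl',np.arctan2(*(Q[:2].mean(0)-h[1,:2])[::-1]), np.linalg.norm(W[:2].mean(0)-h[0,:2]),np.linalg.norm(Q[:2].mean(0)-h[1,:2]))
b=at_z(p,np.array([(399,296),(596,296),(399,348),(592,344),(400,398),(588,398)])*.7-.15,28);print('bars',b.round(1),[np.arctan2(*(b[i+1]-b[i])[1::-1]) for i in(0,2,4)])
E
```

```text
[[ 551.9 -200.4]
 [ 559.  -178.1]
 [ 592.9 -212.8]
 [ 600.2 -189.8]] tip [ 555.4 -189.3] width 23.4 len 42.8 ang across 1.261
[[ 578.8 -113.3]
 [ 586.2  -90. ]
 [ 621.1 -124.8]
 [ 628.8 -100.8]] tip [ 582.5 -101.7] width 24.4 len 43.9 ang across 1.263
[[ 639.7 -215.1   14. ]
 [ 666.6 -128.8   14. ]]
wind ang 2.843992935249144 pl 2.8296956070966663 88.16113627198081 88.36937548432812
bars [[ 586.2 -235.9   28. ]
 [ 636.3  -79.7   28. ]
 [ 630.9 -250.3   28. ]
 [ 678.4  -91.1   28. ]
 [ 677.4 -264.3   28. ]
 [ 729.4 -104.3   28. ]] [np.float64(1.2602454160419039), np.float64(1.2808591875278945), np.float64(1.2561873922611275)]
```

```bash
python3 - <<'E'
from h import *
s=st();print(delta((*s['position'],2.8305),(570.4,-193,80,2.832)))
E
```

```text
t 1.52 [ 542.8 -223.1  237.6] psi 2.8291 tilt [-0.0047  0.0007] j [-0.11  0.3  -0.02 -0.   -1.26 -1.77] F [-0.4 -0.   0.2] w 85.0 g 0.0
(array([-17.1,  37.1, 157.6]), 'rotz -0.0015')
```

Call:
servo_tool([
  [[60,-17,37,60,0,0,0],[60,-17,37,120,0,0,0],[60,-17,37,157,0,0,0],[60,-17,37,157,0,0,0],[60,-17,37,157,0,0,0]],
])

```text
clock: 2.15
position: [572.1, -195.9, 85.5]
ee_rot: [0.157, 0.988, -0.0, 0.002]
contact_force: [0.2, 0.5, 0.5]
gripper_width: 60.1
grasp_force: 0.0
```

```bash
python3 - <<'E'
from h import *
for i in range(5):
    s=st()
    if i==0: p=arm.camera_params('wrist');a=arm.get_image('wrist')
    elif i<4: arm.get_image('side')
json.dump({k:np.array(v).tolist() for k,v in p.items()},open('w2.json','w'))
cv2.imwrite('pics/w2raw.png',a[:,:,::-1]);cv2.imwrite('pics/w2.png',cv2.resize(a[:,:,::-1],(800,600),interpolation=cv2.INTER_CUBIC))
E
```

```text
t 2.15 [ 572.1 -195.9   85.5] psi 2.8261 tilt [ 0.0043 -0.0014] j [-0.06  0.45 -0.2   0.   -0.92 -1.83] F [0.2 0.5 0.5] w 60.1 g 0.0
t 2.20 [ 572.4 -195.7   86. ] psi 2.8261 tilt [ 0.0055 -0.0012] j [-0.06  0.45 -0.2   0.   -0.92 -1.83] F [0.3 0.9 0.3] w 60.3 g 0.0
t 2.25 [ 572.4 -195.5   86. ] psi 2.8260 tilt [ 0.0057 -0.001 ] j [-0.06  0.45 -0.2   0.   -0.92 -1.83] F [-0.3  0.4  1.2] w 60.3 g 0.0
t 2.30 [ 572.1 -195.3   85.7] psi 2.8261 tilt [ 0.0052 -0.0008] j [-0.06  0.45 -0.2   0.   -0.92 -1.83] F [ 0.5 -0.3  0.8] w 59.7 g 0.0
t 2.35 [ 571.8 -195.1   85.3] psi 2.8262 tilt [ 0.0044 -0.0005] j [-0.06  0.45 -0.2   0.   -0.92 -1.83] F [-0.1 -0.7 -0.1] w 60.1 g 0.0
```

View pics/w2.png

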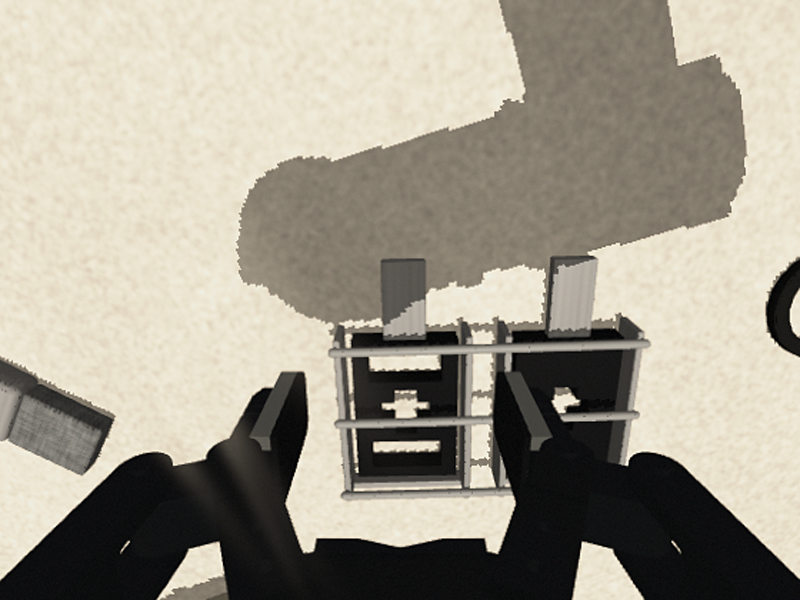

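The static view puts the windowed tab at columns 381–425, tip row 260, against a finger mid-line at about column 401. So it is aligned across. Next I'll compute how far along.

```bash
python3 - <<'E'
from h import *
p=json.load(open('w2.json'))
f=lambda L,z=11:at_z(p,np.array(L)*0.7-0.15,z)[:,:2]
W=f([(381,260),(425,260),(383,338),(425,339)]);Q=f([(551,257),(597,257),(546,332),(591,332)])
for T in(W,Q): print('tip',T[:2].mean(0).round(1),'w',np.linalg.norm(T[0]-T[1]).round(1),'len',np.linalg.norm(T[:2].mean(0)-T[2:].mean(0)).round(1),'dir',np.arctan2(*(T[1]-T[0])[::-1])+np.pi/2)
b=f([(333,351),(648,345),(346,496),(634,489)],28);print('bars',b.round(1),np.arctan2(*(b[1]-b[0])[::-1])+np.pi/2,np.arctan2(*(b[3]-b[2])[::-1])+np.pi/2)
q=arm.camera_params('wrist');s=st()
C=-np.array(q['R']).T@q['t'];R=Ro.from_quat(s['ee_rot']).as_matrix()
print('cam in tool',R.T@(C-s['position']))
# triangulate tips with side/scene: project candidate tip
P=arm.camera_params('scene');S=arm.camera_params('side')
for T in(W,Q):
    t=T[:2].mean(0);print(proj(P,[*t,11]),proj(S,[*t,11]))
E
```

```text
tip [ 556.2 -188.8] w 23.2 len 45.1 dir 2.826742069662073
tip [ 582.6 -102.2] w 24.6 len 43.1 dir 2.82906416512058
bars [[ 587.4 -237.6]
 [ 635.8  -78.8]
 [ 678.1 -263.7]
 [ 727.4 -100.3]] 2.845489006772338 2.8482701706964457
t 2.35 [ 571.8 -195.1   85.3] psi 2.8262 tilt [ 0.0044 -0.0005] j [-0.06  0.45 -0.2   0.   -0.92 -1.83] F [-0.1 -0.7 -0.1] w 60.1 g 0.0
cam in tool [  82.31166361    0.24612339 -175.11854883]
[[187.91527054 299.87967584]] [[351.39117287 172.35967755]]
[[225.21146389 277.71965031]] [[323.60954926 182.51740397]]
```

Call:
servo_tool([
  [[60,2,1.5,50,0,0,0],[60,2,1.5,72,0,0,0],[60,2,1.5,82,0,0,0],[60,2,1.5,82,0,0,0],[20,2,1.5,82,0,0,0],[20,2,1.5,82,0,0,0],[20,2,1.5,82,0,0,0],[20,2,1.5,82,0,0,0],[20,2,1.5,82,0,0,0]],
])

```text
clock: 3.48
position: [569.1, -192.6, 0.9]
ee_rot: [0.157, 0.988, -0.0, 0.0]
contact_force: [-0.1, 0.1, -0.2]
gripper_width: 19.9
grasp_force: 0.0
```

```bash
python3 - <<'E'
from h import *
s=st();a=arm.get_image('wrist');b=arm.get_image('side');c=arm.get_image('scene');st()
f=lambda i,x,y,w,h:cv2.resize(i[y:y+h,x:x+w,::-1],(400,300),interpolation=cv2.INTER_CUBIC)
cv2.imwrite('pics/g1.png',np.clip(np.vstack([np.hstack([f(a,180,150,200,150),f(a,0,0,560,420)]),np.hstack([f(b,280,120,120,90),f(c,150,250,140,105)])])*1.3,0,255).astype('uint8'))
E
```

```text
t 3.48 [ 569.1 -192.6    0.9] psi 2.8264 tilt [ 0. -0.] j [-0.06  0.55 -0.28  0.   -0.74 -1.83] F [-0.1  0.1 -0.2] w 19.9 g 0.0
t 3.62 [ 569.1 -192.6    0.8] psi 2.8264 tilt [-0.0001  0.    ] j [-0.06  0.55 -0.28  0.   -0.74 -1.83] F [ 0.9 -0.1  1. ] w 20.1 g 0.0
```

View pics/g1.png

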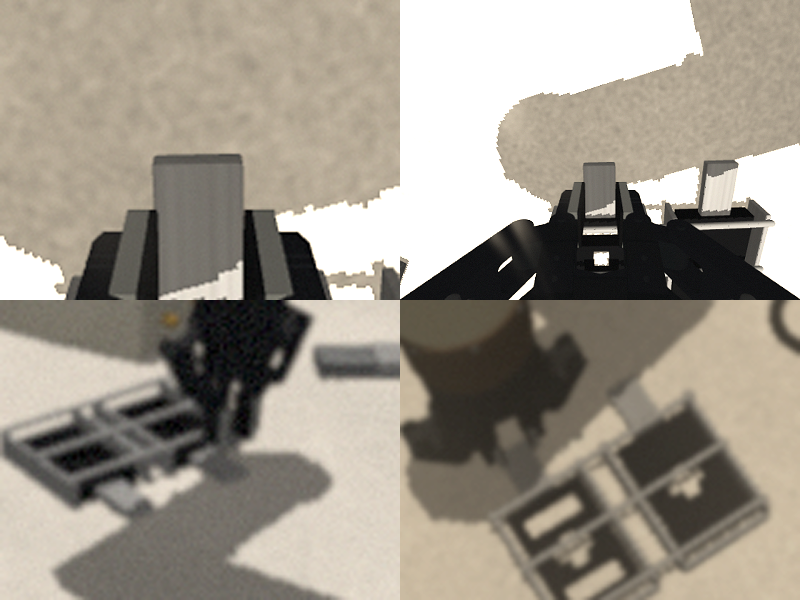

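```bash
python3 - <<'E'
from h import *
q=arm.camera_params('wrist');s=st();R=Ro.from_quat(s['ee_rot']).as_matrix();t=np.array(s['position'])
for uv in [(212.8,262.5),(347.7,262.5),(257.5,255),(302.5,255)]:
    c,d=ray(q,[uv]);c=R.T@(c-t);d=R.T@d[0];
    for x in(11,): l=(x-c[0])/d[0];print(uv,(c+l*d).round(1))
for X in [(11,-12,0),(11,-12,-10),(11,-12,-19)]: print(X,proj(q,[R@np.array(X)+t]))
# tab tip in this image: crop (153..243,157)->
print(at_z(q,[(256.5,228.5),(301.5,228.5)],11))
E
```

```text
t 3.62 [ 569.1 -192.6    0.8] psi 2.8264 tilt [-0.0001  0.    ] j [-0.06  0.55 -0.28  0.   -0.74 -1.83] F [ 0.9 -0.1  1. ] w 20.1 g 0.0
(212.8, 262.5) [ 11.  -29.2 -41. ]
(347.7, 262.5) [ 11.   30.1 -40.9]
(257.5, 255) [ 11.  -10.  -33.7]
(302.5, 255) [ 11.   10.6 -33.6]
(11, -12, 0) [[257.71804199 227.32005139]]
(11, -12, -10) [[256.54180351 234.51893695]]
(11, -12, -19) [[255.37261507 241.67918741]]
[[ 551.58727289 -199.48564049   11.        ]
 [ 558.83970185 -177.19155796   11.        ]]
```

The fingers closed to 20 mm over a 24 mm tab with no force. In the picture (tips at crop row 210, tab tip at row 157) they end about 34 mm above the bench, so they really are above the tab. I'll open and go lower, in steps, watching the force.

Call:
servo_tool([
  [[45,0,0,0,0,0,0],[45,0,0,0,0,0,0],[45,0,0,0,0,0,0],[45,0,0,10,0,0,0],[45,0,0,16,0,0,0],[45,0,0,20,0,0,0],[45,0,0,20,0,0,0]],
])

```text
clock: 4.5
position: [568.8, -192.6, -19.7]
ee_rot: [0.157, 0.988, -0.0, -0.0]
contact_force: [-0.8, -0.4, 1.1]
gripper_width: 45.4
grasp_force: 0.0
```

Call:
servo_tool([
  [[45,0,0,4,0,0,0],[45,0,0,8,0,0,0],[45,0,0,9,0,0,0],[15,0,0,9,0,0,0],[15,0,0,9,0,0,0],[15,0,0,9,0,0,0],[15,0,0,9,0,0,0],[15,0,0,9,0,0,0]],
])

```text
clock: 5.5
position: [569.1, -192.6, -28.0]
ee_rot: [0.157, 0.988, 0.0, 0.0]
contact_force: [-0.9, 0.5, 2.8]
gripper_width: 21.6
grasp_force: 60.4
```

```bash
python3 - <<'E'
from h import *
s=st();a=arm.get_image('wrist');b=arm.get_image('side');q=arm.camera_params('wrist')
f=lambda i,x,y,w,h:cv2.resize(i[y:y+h,x:x+w,::-1],(400,300),interpolation=cv2.INTER_CUBIC)
cv2.imwrite('pics/g2.png',np.hstack([f(a,180,150,200,150),f(b,280,120,120,90)]))
E
```

```text
t 5.50 [ 569.1 -192.6  -28. ] psi 2.8264 tilt [ 0.0001 -0.    ] j [-0.06  0.59 -0.3   0.   -0.68 -1.83] F [-0.9  0.5  2.8] w 21.6 g 60.4
```

View pics/g2.png

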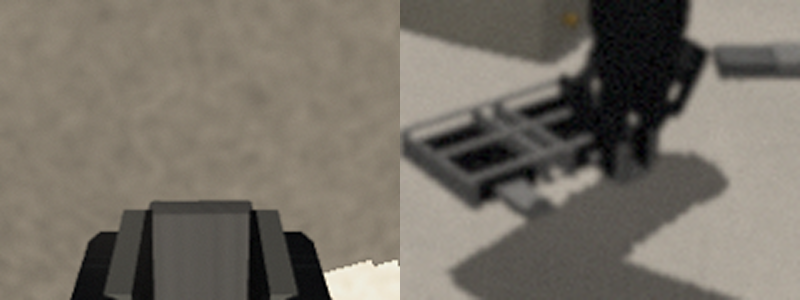

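The tab is gripped: 60 N, opening 21.6 mm. I'll draw the plate out along tool +x.

Call:
servo_tool([
  [[15,10,0,0,0,0,0],[15,30,-0.5,0,0,0,0],[15,52,-0.5,0,0,0,0],[15,75,-1,0,0,0,0],[15,98,-1.5,0,0,0,0],[15,116,-1.5,0,0,0,0],[15,116,-1.5,0,0,0,0],[45,116,-1.5,0,0,0,0],[45,116,-1.5,0,0,0,0],[45,116,-1.5,-5,0,0,0]],
])

```text
clock: 6.85
position: [458.6, -158.3, -23.5]
ee_rot: [0.157, 0.988, -0.0, -0.0]
contact_force: [-0.0, 0.2, 0.8]
gripper_width: 44.9
grasp_force: 0.0
```

Call:
servo_tool([
  [[85,0,0,-55,0,0,0],[85,0,0,-110,0,0,0],[85,-20,0,-160,0,0,0],[85,-60,0,-160,0,0,0],[85,-60,0,-160,0,0,0],[85,-60,0,-160,0,0,0],[85,-60,0,-160,0,0,0]],
])

```text
clock: 7.72
position: [514.3, -176.5, 136.4]
ee_rot: [0.157, 0.988, -0.0, -0.001]
contact_force: [-0.1, 0.3, 0.2]
gripper_width: 85.2
grasp_force: 0.0
```

```bash
python3 - <<'E'
from h import *
s=st();p=arm.camera_params('wrist');a=arm.get_image('wrist');s=st()
json.dump({k:np.array(v).tolist() for k,v in p.items()},open('w3.json','w'))
cv2.imwrite('pics/w3raw.png',a[:,:,::-1]);cv2.imwrite('pics/w3.png',cv2.resize(a[:,:,::-1],(800,600),interpolation=cv2.INTER_CUBIC))
E
```

```text
t 7.72 [ 514.3 -176.5  136.4] psi 2.8264 tilt [-0.0016  0.0002] j [-0.03  0.3  -0.28 -0.   -0.99 -1.85] F [-0.1  0.3  0.2] w 85.2 g 0.0
t 7.78 [ 514.5 -176.5  136.5] psi 2.8265 tilt [-0.0012  0.0001] j [-0.03  0.3  -0.28 -0.   -0.99 -1.85] F [ 0.7  0.6 -0.4] w 85.1 g 0.0
```

View pics/w3.png

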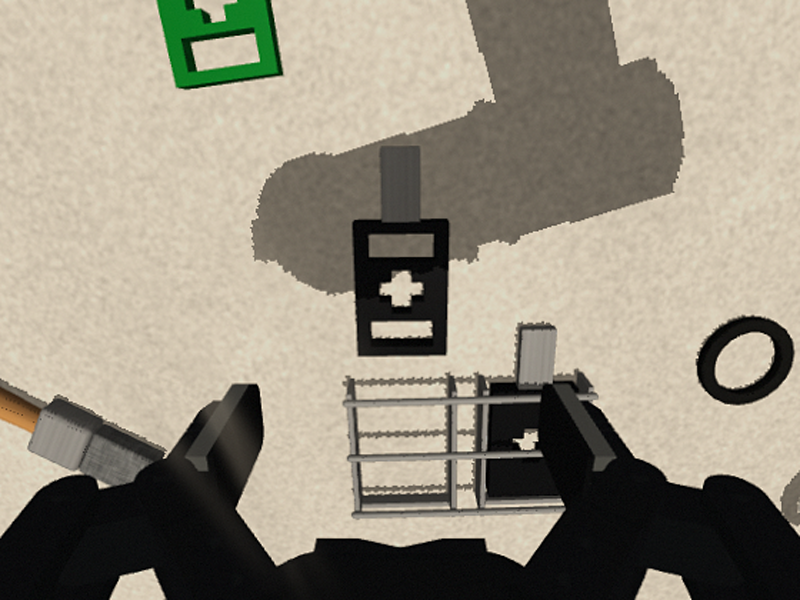

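The plate is out and lies flat. Its hole is at (402,290) and its body spans (354–449, 220–355). I'll fit its pose by matching a rendered mask.

```bash
cat >> h.py <<'E'
from scipy.optimize import minimize
CR=np.array([(14.5,6.5),(6.5,6.5),(6.5,14.5),(-6.5,14.5),(-6.5,6.5),(-14.5,6.5),(-14.5,-6.5),(-6.5,-6.5),(-6.5,-14.5),(6.5,-14.5),(6.5,-6.5),(14.5,-6.5)])
rect=lambda a,b,c,d:np.array([(a,c),(b,c),(b,d),(a,d)],float)
def fitplate(p,img,x0,thr,windows,z0=0,half=70):
    """dark-mask fit of plate body (x,y,yaw), underside z0"""
    g=cv2.cvtColor(img,cv2.COLOR_BGR2GRAY) if img.ndim==3 else img
    c=proj(p,[x0[0],x0[1],z0+7])[0].astype(int);s=4;o=c-half
    g=g[o[1]:o[1]+2*half,o[0]:o[0]+2*half]
    m=(np.clip((thr+25-g.astype(float))/50,0,1))
    H=[CR]+([rect(18.5,36.5,-21,21),rect(-36.5,-18.5,-21,21)] if windows else [])
    def ren(v):
        R=np.array([[np.cos(v[2]),-np.sin(v[2])],[np.sin(v[2]),np.cos(v[2])]])
        def pp(q,z): return ((proj(p,np.c_[q@R.T+v[:2],np.full(len(q),z)])-o+.5)*s-.5)
        fl=lambda q:cv2.fillPoly(np.zeros((2*half*s,2*half*s),np.uint8),[np.round(q*16).astype(np.int32)],255,shift=4)
        b=rect(-45,45,-30,30);M=fl(cv2.convexHull(np.vstack([pp(b,z0),pp(b,z0+14)]).astype(np.float32))[:,0])
        for h in H: M[(fl(pp(h,z0))>0)&(fl(pp(h,z0+14))>0)]=0
        return cv2.resize(M,(g.shape[1],g.shape[0]),interpolation=cv2.INTER_AREA)/255.
    near=cv2.dilate(ren(np.array(x0,float)),np.ones((13,13)))
    f=lambda v:float((((ren(v)-m)**2)*near).sum())
    best=None
    for k in range(3):
        r=minimize(f,x0 if best is None else best.x,method='Nelder-Mead',options=dict(initial_simplex=np.array([best.x if best else x0]*4,float)+np.array([[0,0,0],[6,0,0],[0,6,0],[0,0,.06]])/(k+1),xatol=.02,fatol=.01))
        best=r
    return r.x,r.fun,m.sum()
E
python3 - <<'E'
from h import *
p=json.load(open('w3.json'));a=cv2.imread('pics/w3raw.png')
x0=at_z(p,[(402*.7,290*.7)],7)[0];print(x0)
print(fitplate(p,a,[x0[0],x0[1],2.83],50,True))
s=arm.get_image('scene')[:,:,::-1].copy();q=arm.get_image('side')[:,:,::-1].copy();cv2.imwrite('pics/s3.png',s);cv2.imwrite('pics/q3.png',q)
P=arm.camera_params('scene');S=arm.camera_params('side')
for n,c,i in(('scene',P,s),('side',S,q)):
    try:
        print(n,fitplate(c,i,[x0[0],x0[1],2.83],40,True,half=40))
    except Exception as e:print(e)
    g=cv2.cvtColor(i,cv2.COLOR_BGR2GRAY);u=proj(c,[x0[0],x0[1],14])[0].astype(int);print(u,g[u[1]-20:u[1]+20:4,u[0]-20:u[0]+20:4])
st()
E
```

```text
[ 530.8273211  -180.23377736    7.        ]
(array([ 529.43255095, -180.71434874,    2.83654274]), np.float64(345.5416761553248), np.float64(4389.9))
scene (array([ 529.88179799, -180.77170246,    2.84583329]), np.float64(411.684855455594), np.float64(308.8))
[181 289] [[ 80  64  64  64  69  42  49  83  85  98]
 [ 83  73  59  42  36  47  38  72  86  96]
 [ 80  55  37  40  72  82  57  41 113 145]
 [ 47  39  66  82  76  46  38  41  95 146]
 [ 74  39  78  54  38  58  41  41  43 134]
 [ 85  53  39  38  53 135 138  54  42  68]
 [ 85  81  41  40  89 136 138  43  41  45]
 [ 84  85  63  42  46  51  45  64 129 114]
 [ 84  85 111  49  44  49 116 145 136  72]
 [ 98 129 144 113  47 140 143  91  45  58]]
side (array([ 533.16124383, -181.47244918,    2.85040965]), np.float64(101.65379287966167), np.float64(503.34))
[358 175] [[ 62  62 100 140 157 158 159 155 158 159]
 [115  96  69  64 157 159 160 158 162 161]
 [152 159 132  65 158 157 158 158 158 163]
 [155 135 119  93  40  87 157 159 157 158]
 [116  48   3   3  10  16  28 125 161 160]
 [ 99   8  19  13  14   2   0  10  62  81]
 [163 119   7  11  31  18   9  10  10  15]
 [161 165 154  59   9   2  21  16  31  33]
 [161 164 162 134  52  14   5  40  59  59]
 [158 159 155  87  82  75  68  81  69  61]]
t 7.88 [ 514.8 -176.6  136.7] psi 2.8265 tilt [-0.0005  0.    ] j [-0.03  0.3  -0.28  0.   -0.99 -1.85] F [ 0.4 -1.   0. ] w 84.9 g 0.0
```

Call:
servo_tool([
  [[85,-16.3,0.7,60,0,0,-0.0115],[85,-16.3,0.7,120,0,0,-0.0115],[85,-16.3,0.7,155,0,0,-0.0115],[85,-16.3,0.7,168,0,0,-0.0115],[85,-16.3,0.7,173,0,0,-0.0115],[85,-16.3,0.7,173,0,0,-0.0115]],
])

```text
clock: 8.62
position: [532.2, -181.1, -35.0]
ee_rot: [0.151, 0.989, 0.0, 0.001]
contact_force: [-0.2, -0.1, 0.2]
gripper_width: 85.5
grasp_force: 0.0
```

Call:
servo_tool([
  [[50,0,0,0,0,0,0],[50,0,0,0,0,0,0],[50,0,0,0,0,0,0],[50,0,0,0,0,0,0],[50,0,0,0,0,0,0]],
])

```text
clock: 9.25
position: [532.2, -181.2, -34.3]
ee_rot: [0.151, 0.989, -0.0, 0.001]
contact_force: [-1.5, 0.3, 6.2]
gripper_width: 58.4
grasp_force: 65.4
```

```bash
python3 - <<'E'
from h import *
print(delta((532.2,-181.1,-34.5,2.838),(523.4,230.2,85.5,3.4066)))
E
```

```text
(array([ 131.4,  389.9, -120. ]), 'rotz -0.5686')
```

Call:
servo_tool([
  [[50,0,0,-10,0,0,0],[50,0,0,-40,0,0,0],[50,0,0,-80,0,0,0],[50,0,0,-120,0,0,0],[50,0,0,-120,0,0,0]],
])

```text
clock: 9.88
position: [533.6, -181.3, 88.0]
ee_rot: [0.151, 0.989, 0.0, 0.004]
contact_force: [-0.9, 0.2, -1.2]
gripper_width: 58.3
grasp_force: 65.0
```

Call:
servo_tool([
  [[50,15,45,0,0,0,-0.05],[50,32,95,0,0,0,-0.15],[50,50,150,0,0,0,-0.25],[50,68,205,0,0,0,-0.35],[50,87,260,0,0,0,-0.45],[50,106,315,0,0,0,-0.55],[50,123,365,0,0,0,-0.5686],[50,131.4,389.9,0,0,0,-0.5686],[50,131.4,389.9,0,0,0,-0.5686],[50,131.4,389.9,0,0,0,-0.5686]],
])

```text
clock: 11.12
position: [521.4, 229.3, 82.9]
ee_rot: [-0.132, 0.991, -0.0, -0.001]
contact_force: [0.1, -0.0, -1.6]
gripper_width: 58.1
grasp_force: 65.0
```

```bash
python3 - <<'E'
from h import *
for i in range(2):
  s=st();a=arm.get_image('scene');b=arm.get_image('side')
w=arm.get_image('wrist');st()
cv2.imwrite('pics/s4.png',a[:,:,::-1]);cv2.imwrite('pics/q4.png',b[:,:,::-1])
f=lambda i,x,y,w,h:cv2.resize(i[y:y+h,x:x+w,::-1],(400,300),interpolation=cv2.INTER_CUBIC)
cv2.imwrite('pics/h1.png',np.clip(np.vstack([np.hstack([f(a,225,80,160,120),f(b,165,160,180,135)]),np.hstack([f(w,80,60,400,300),f(w,0,0,560,420)])])*1.3,0,255).astype('uint8'))
E
```

```text
t 11.12 [521.4 229.3  82.9] psi -2.8772 tilt [-0.0021 -0.0013] j [ 0.7   0.4  -0.28 -0.   -0.89 -2.  ] F [ 0.1 -0.  -1.6] w 58.1 g 65.0
t 11.22 [521.9 229.   83.4] psi -2.8782 tilt [-0.0011 -0.0007] j [ 0.7   0.4  -0.28 -0.   -0.89 -2.  ] F [ 0.4  0.3 -2. ] w 58.5 g 65.0
t 11.38 [522.3 229.3  83.8] psi -2.8780 tilt [-0.0002 -0.0001] j [ 0.7   0.4  -0.28 -0.   -0.89 -2.  ] F [ 0.5  1.2 -1.5] w 58.2 g 65.0
```

View pics/h1.png

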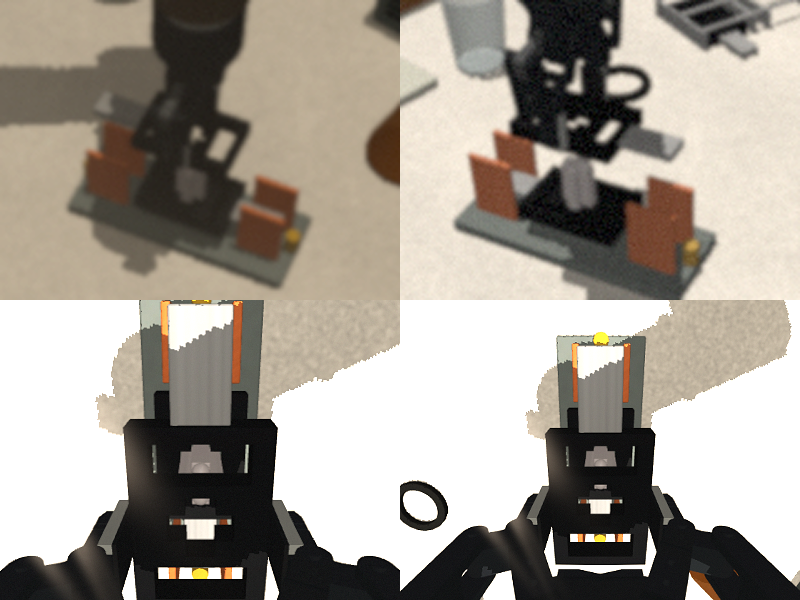

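The wrist view shows the tab (columns 170–233) centred between the jaws (162–241), so the plate is aligned across and in yaw. What is left is the position along the tab. I'll compare the plate's features with the stand's in the wrist view.

```bash
python3 - <<'E'
from h import *
s=st();w=arm.camera_params('wrist');R=Ro.from_quat(s['ee_rot']).as_matrix();t=np.array(s['position'])
print(at_z(w,[(281,64)],t[2]+34.4+11),at_z(w,[(281,180)],t[2]+34.4+14), 'tool x of those', [(R.T@(at_z(w,[(281,r)],t[2]+34.4+h)[0]-t))[0].round(2) for r,h in((64,11),(180,14))])
a=.265;S=lambda x,y,z:np.array([523.4+np.cos(a)*x-np.sin(a)*y,230.2+np.sin(a)*x+np.cos(a)*y,z])
for n,q in dict(baseend=(-110,0,12),jawtop_out=(-98,16,74),jawtop_out2=(-98,-16,74),jawtop_in=(-56,16,74),jawtop_in2=(-56,-16,74),hub=(0,0,86),hubfront=(-13,0,84),base1=(-110,42.5,12),base2=(-110,-42.5,12)).items(): print(n,proj(w,[S(*q)]).round(1))
E
python3 - <<'E'
import cv2
a=cv2.imread('pics/s4.png');b=cv2.imread('pics/q4.png')
E
```

```text
t 11.38 [522.3 229.3  83.8] psi -2.8780 tilt [-0.0002 -0.0001] j [ 0.7   0.4  -0.28 -0.   -0.89 -2.  ] F [ 0.5  1.2 -1.5] w 58.2 g 65.0
[[433.71283872 206.90195485 129.24854712]] [[473.89181945 217.79800885 132.24854712]] tool x of those [np.float64(91.39), np.float64(49.76)]
baseend [[279.   50.1]]
jawtop_out [[310.4  61.3]]
jawtop_out2 [[247.   61.4]]
jawtop_in [[308.5 144.5]]
jawtop_in2 [[249.2 144.6]]
hub [[279.  248.5]]
hubfront [[278.9 225.5]]
base1 [[342.5  50.3]]
base2 [[215.5  50.4]]
```

Call:
servo_tool([
  [[50,-2.5,0.3,10,0,0,0],[50,-2.5,0.3,20,0,0,0],[50,-2.5,0.3,28,0,0,0],[50,-2.5,0.3,33,0,0,0],[50,-2.5,0.3,38,0,0,0],[50,-2.5,0.3,41,0,0,0],[50,-2.5,0.3,41,0,0,0]],
])

```text
clock: 12.25
position: [524.6, 231.2, 42.7]
ee_rot: [-0.132, 0.991, -0.0, -0.0]
contact_force: [0.4, -0.1, -0.8]
gripper_width: 58.2
grasp_force: 65.0
```

Call:
servo_tool([
  [[50,0,0,5,0,0,0],[50,0,0,10,0,0,0],[50,0,0,15,0,0,0],[50,0,0,20,0,0,0],[50,0,0,24,0,0,0],[50,0,0,28,0,0,0],[50,0,0,28,0,0,0]],
])

```text
clock: 13.12
position: [524.4, 231.0, 14.4]
ee_rot: [-0.132, 0.991, -0.0, -0.0]
contact_force: [0.7, -0.2, -0.4]
gripper_width: 58.0
grasp_force: 65.0
```

Call:
servo_tool([
  [[50,0,0,2,0,0,0],[50,0,0,3.5,0,0,0],[50,0,0,4.5,0,0,0],[50,0,0,5,0,0,0],[50,0,0,5,0,0,0]],
])

```text
clock: 13.75
position: [524.7, 231.2, 9.9]
ee_rot: [-0.132, 0.991, 0.0, 0.0]
contact_force: [-0.8, -0.8, -1.1]
gripper_width: 58.5
grasp_force: 65.1
```

Call:
servo_tool([
  [[50,0,0,0.5,0,0,0],[50,0,0,1,0,0,0],[50,0,0,1.3,0,0,0],[50,0,0,1.3,0,0,0]],
])

```text
clock: 14.25
position: [524.7, 231.3, 9.7]
ee_rot: [-0.132, 0.991, 0.0, 0.0]
contact_force: [-2.6, -0.8, 5.5]
gripper_width: 58.2
grasp_force: 65.9
```

Home: the force turned to 5.5 N upward at the expected height. I'll release and rise.

Call:
servo_tool([
  [[70,0,0,0,0,0,0],[85,0,0,0,0,0,0],[85,0,0,0,0,0,0],[85,0,0,-20,0,0,0],[85,0,0,-60,0,0,0],[85,0,0,-120,0,0,0],[85,0,0,-170,0,0,0],[85,0,0,-170,0,0,0],[85,0,0,-170,0,0,0]],
])

```text
clock: 15.38
position: [524.1, 231.0, 178.0]
ee_rot: [-0.132, 0.991, 0.0, -0.0]
contact_force: [-0.3, -0.1, -1.0]
gripper_width: 85.3
grasp_force: 0.0
```

```bash
python3 - <<'E'
from h import *
s=st();w=arm.get_image('wrist');p=arm.camera_params('wrist');a=arm.get_image('scene');b=arm.get_image('side');s=st()
json.dump({k:np.array(v).tolist() for k,v in p.items()},open('w5.json','w'));cv2.imwrite('pics/w5raw.png',w[:,:,::-1])
f=lambda i,x,y,w,h:cv2.resize(i[y:y+h,x:x+w,::-1],(400,300),interpolation=cv2.INTER_CUBIC)
cv2.imwrite('pics/h2.png',np.clip(np.vstack([np.hstack([f(a,235,100,128,96),f(b,175,190,148,111)]),np.hstack([f(w,80,60,400,300),f(b,255,110,148,111)])])*1.3,0,255).astype('uint8'))
print(delta((*s['position'],3.4052),(598-0*.95,-107,120,5.972)))
E
```

```text
t 15.38 [524.1 231.  178. ] psi -2.8771 tilt [-0.001  0.   ] j [ 0.7   0.31 -0.15 -0.   -1.11 -2.  ] F [-0.3 -0.1 -1. ] w 85.3 g 0.0
t 15.53 [523.9 230.7 176.8] psi -2.8768 tilt [-0.0027 -0.0019] j [ 0.7   0.31 -0.15 -0.   -1.11 -2.  ] F [ 0.4 -0.6 -0.7] w 85.3 g 0.0
(array([  16.5, -345.3,   56.8]), 'rotz -2.5668')
```

View pics/h2.png

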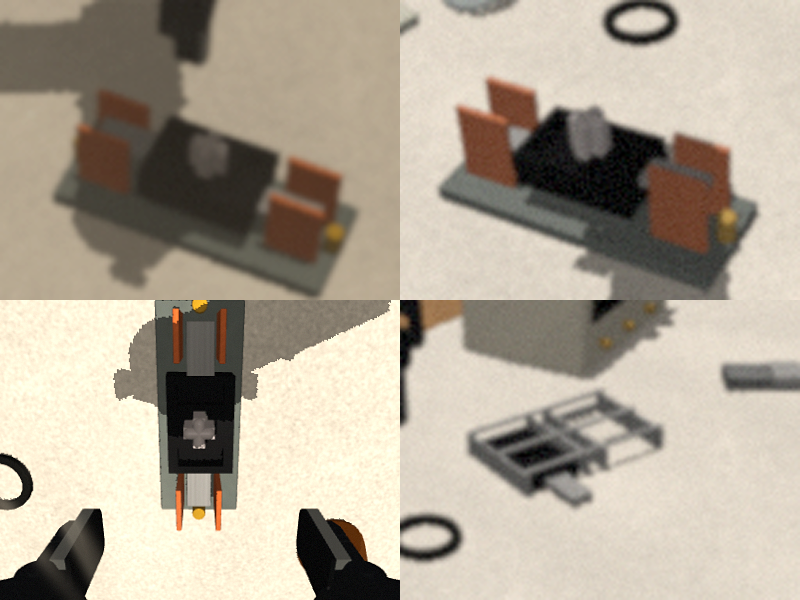

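The windowed plate is home and flat over the hub, with its tab between the far jaws opposite the first tab. Next is the plain plate.

Call:
servo_tool([
  [[60,18.7,-343.9,0,0,0,-1.5],[60,18.7,-343.9,0,0,0,-1.5],[60,18.7,-343.9,0,0,0,-1.5],[60,18.7,-343.9,0,0,0,-1.5],[60,18.7,-343.9,0,0,0,-1.5],[60,18.7,-343.9,0,0,0,-1.5],[60,18.7,-343.9,0,0,0,-1.5],[60,18.7,-343.9,0,0,0,-1.5],[60,18.7,-343.9,0,0,0,-1.5],[60,18.7,-343.9,0,0,0,-1.5]],
])

```text
clock: 16.77
position: [596.1, -105.7, 177.1]
ee_rot: [0.772, -0.636, -0.001, 0.001]
contact_force: [0.4, 0.4, -0.5]
gripper_width: 59.8
grasp_force: 0.0
```

Call:
servo_tool([
  [[60,0,0,20,0,0,-0.18],[60,0,0,40,0,0,-0.36],[60,0,0,60,0,0,-0.54],[60,0,0,80,0,0,-0.72],[60,0,0,100,0,0,-0.9],[60,0,0,100,0,0,-1.0],[60,0,0,100,0,0,-1.0648],[60,0,0,100,0,0,-1.0648],[60,0,0,100,0,0,-1.0648]],
])

```text
clock: 17.9
position: [596.5, -105.5, 78.2]
ee_rot: [0.988, -0.156, -0.0, 0.0]
contact_force: [-0.2, 0.4, -0.9]
gripper_width: 60.2
grasp_force: 0.0
```

```bash
python3 - <<'E'
from h import *
s=st();w=arm.get_image('wrist');p=arm.camera_params('wrist');s=st()
json.dump({k:np.array(v).tolist() for k,v in p.items()},open('w6.json','w'));cv2.imwrite('pics/w6raw.png',w[:,:,::-1])
T=np.array([582.6,-102,11]);d=np.array([.953,-.303,0]);n=np.array([.303,.953,0])
print(proj(p,[T+12*n,T-12*n,T+40*d+12*n,T+40*d-12*n]).round(1))
cv2.imwrite('pics/w6.png',cv2.resize(w[:,:,::-1],(800,600),interpolation=cv2.INTER_CUBIC))
E
```

```text
t 17.90 [ 596.5 -105.5   78.2] psi -0.3133 tilt [-0.0006 -0.    ] j [ 0.09  0.46 -0.2  -0.   -0.91  1.17] F [-0.2  0.4 -0.9] w 60.2 g 0.0
t 17.95 [ 596.6 -105.5   78.4] psi -0.3130 tilt [-0.0003 -0.    ] j [ 0.09  0.46 -0.2  -0.   -0.91  1.17] F [ 1.  -0.4  0.4] w 60.1 g 0.0
[[265.6 220.8]
 [297.2 220.6]
 [264.6 169.1]
 [297.8 169. ]]
```

View pics/w6.png

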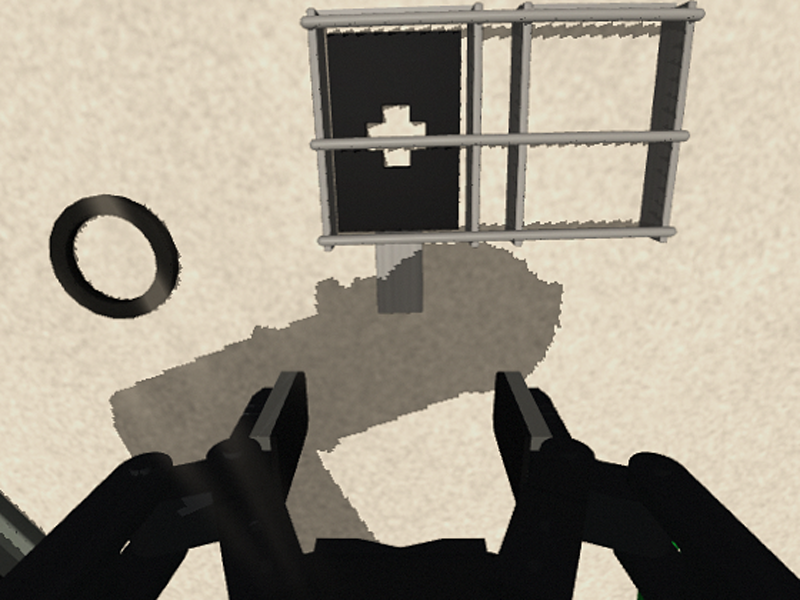

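The tab spans columns 377–422, centred between the fingers, with its tip at row 313. That is within about 1.5 mm of the prediction, so I'll descend and grip.

Call:
servo_tool([
  [[45,1,0,50,0,0,0],[45,1,0,80,0,0,0],[45,1,0,98,0,0,0],[45,1,0,106,0,0,0],[45,1,0,106,0,0,0],[15,1,0,106,0,0,0],[15,1,0,106,0,0,0],[15,1,0,106,0,0,0],[15,1,0,106,0,0,0],[15,1,0,106,0,0,0]],
])

```text
clock: 19.2
position: [598.5, -105.8, -26.6]
ee_rot: [0.988, -0.155, 0.001, -0.0]
contact_force: [-1.1, 1.5, 6.0]
gripper_width: 21.5
grasp_force: 58.9
```

Call:
servo_tool([
  [[15,-10,0,0,0,0,0],[15,-30,0.5,0,0,0,0],[15,-52,0.5,0,0,0,0],[15,-75,1,0,0,0,0],[15,-98,1.4,0,0,0,0],[15,-117,1.4,0,0,0,0],[15,-117,1.4,0,0,0,0],[45,-117,1.4,0,0,0,0],[45,-117,1.4,0,0,0,0],[45,-117,1.4,-5,0,0,0]],
])

```text
clock: 20.45
position: [484.7, -71.7, -23.2]
ee_rot: [0.988, -0.156, -0.001, 0.0]
contact_force: [0.5, -0.7, 0.4]
gripper_width: 45.0
grasp_force: 0.0
```

Call:
servo_tool([
  [[85,0,0,-55,0,0,0],[85,0,0,-110,0,0,0],[85,20,0,-160,0,0,0],[85,20,0,-160,0,0,0],[85,20,0,-160,0,0,0],[85,20,0,-160,0,0,0],[85,20,0,-160,0,0,0]],
])

```text
clock: 21.32
position: [504.0, -77.5, 136.4]
ee_rot: [0.988, -0.155, -0.001, 0.0]
contact_force: [0.2, 0.3, -0.6]
gripper_width: 84.7
grasp_force: 0.0
```

```bash
python3 - <<'E'
from h import *
s=st();w=arm.get_image('wrist');p=arm.camera_params('wrist');s=st()
cv2.imwrite('pics/w7raw.png',w[:,:,::-1]);cv2.imwrite('pics/w7.png',cv2.resize(w[:,:,::-1],(800,600),interpolation=cv2.INTER_CUBIC))
q=arm.get_image('side')[:,:,::-1].copy();S=arm.camera_params('side')
g=[549,-92,2.833];g0=np.array(s['position'])
for h in(0,):
    r=fitplate(p,cv2.imread('pics/w7raw.png'),g,50,False);print('wrist',r)
    print('side',fitplate(S,q,r[0],45,False,half=40))
x=r[0];print(delta((*s['position'],-0.313),(x[0],x[1],-37,x[2]-np.pi)))
E
```

```text
t 21.32 [504.  -77.5 136.4] psi -0.3118 tilt [-0.0027 -0.0004] j [ 0.17  0.25 -0.36 -0.   -0.96  1.09] F [ 0.2  0.3 -0.6] w 84.7 g 0.0
t 21.38 [504.2 -77.5 136.6] psi -0.3118 tilt [-0.0022 -0.0004] j [ 0.17  0.25 -0.36 -0.   -0.96  1.09] F [ 0.1 -0.2 -0.7] w 85.3 g 0.0
wrist (array([556.79752482, -92.47981381,   2.85154065]), np.float64(110.56850584948474), np.float64(6575.24))
side (array([557.7948242 , -94.81430455,   2.82989328]), np.float64(129.1174121645521), np.float64(549.9000000000001))
(array([ 54.7,  -1.9, 173.6]), 'rotz -0.0229')
```

I've viewed 11 pictures, one over the limit of 10, so from here I'll work from numbers only. I'll check the plain-plate fit numerically.

```bash
python3 - <<'E'
from h import *
p=arm.camera_params('wrist');a=cv2.imread('pics/w7raw.png');st()
for thr in(35,50,65):
    for hf in(55,70): print(thr,hf,[np.round(v,3) for v in fitplate(p,a,[557.3,-94.2,2.83],thr,False,half=hf)])
S=arm.camera_params('side');q=arm.get_image('side')[:,:,::-1].copy()
for thr in(40,70): print('side',fitplate(S,q,[557.3,-94.2,2.83],thr,False,half=40))
# hole: bright blob near centre; tab edges
g=cv2.cvtColor(a,cv2.COLOR_BGR2GRAY);u=proj(p,[557.3,-94.2,7])[0];print(u)
n,l,stt,c=cv2.connectedComponentsWithStats((g>70).astype(np.uint8))
for i in range(1,n):
    if 100<stt[i,4]<3000: print(stt[i],c[i].round(1),at_z(p,[c[i]],7).round(1))
T=np.array([557.3,-94.2,11]);d=np.array([-.953,.303,0])
pts=proj(p,[T+d*k for k in(52,60,68,76,84)]).round().astype(int);print(pts.tolist())
for x,y in pts: r=g[y,x-30:x+31].astype(int);print(y,x-30,r[::2])
E
```

```text
t 21.43 [504.4 -77.5 136.8] psi -0.3118 tilt [-0.0017 -0.0002] j [ 0.17  0.25 -0.36 -0.   -0.96  1.09] F [-0.4 -0.4 -1.1] w 84.9 g 0.0
35 55 [array([556.756, -92.176,   2.857]), np.float64(767.141), np.float64(4689.6)]
35 70 [array([556.878, -92.202,   2.852]), np.float64(772.938), np.float64(4689.78)]
50 55 [array([556.738, -92.27 ,   2.854]), np.float64(115.162), np.float64(6488.04)]
50 70 [array([556.731, -92.264,   2.855]), np.float64(123.152), np.float64(6536.88)]
65 55 [array([556.687, -92.258,   2.85 ]), np.float64(69.75), np.float64(6744.12)]
65 70 [array([556.757, -92.258,   2.85 ]), np.float64(84.243), np.float64(6890.16)]
side (array([558.62391332, -94.32207433,   2.8085182 ]), np.float64(145.03945064206076), np.float64(490.35999999999996))
side (array([557.12232526, -93.65132141,   2.78946185]), np.float64(106.49332850442138), np.float64(1184.3200000000002))
[279.72987202 119.74126514]
[  70   22   54   60 2482] [96.4 51.4] [[658.3  34.    7. ]]
[262 104  33  33 741] [278.  120.4] [[557.2 -92.6   7. ]]
[  0 299  19  13 129] [  9.  304.7] [[464.1 243.5   7. ]]
[  0 334  19
[... 200 characters left out ...]
, [280, 204], [280, 212]]
179 250 [195 190 185 189 191 136  89  91 101 101  57 138 131  58  66  66  68  68
  70  71  65  85  94  95  96 100 100 100 100 100  98]
187 250 [ 98  99  97  93 202  91  96  98  82  68  65  67  67  67  67  68  68  68
  68  70  66  87  98 103 104 101 103  99  98 100 104]
196 250 [ 99 101 100 101 104 105 104  98  82  67  66  68  66  67  66  70  71  69
  69  70  65  71 102  96  94  96  98  97 100 101  99]
204 250 [ 98  93  94 100 104 103  98  97  85  66  65  68  68  64  67  69  67  69
  71  70  68  70 100  98  96  94  95  98  96  96 101]
212 250 [ 95  99 102 102  94  95  99  96  86  64  65  69  67  68  67  67  70  69
  69  69  66  72  99  99  99 102 100  94  99 102 104]
```

Call:
servo_tool([
  [[85,55,-1.9,60,0,0,-0.021],[85,55,-1.9,120,0,0,-0.021],[85,55,-1.9,155,0,0,-0.021],[85,55,-1.9,167,0,0,-0.021],[85,55,-1.9,172,0,0,-0.021],[85,55,-1.9,172,0,0,-0.021],[85,55,-1.9,172,0,0,-0.021]],
])

```text
clock: 22.35
position: [559.1, -92.3, -32.6]
ee_rot: [0.989, -0.145, 0.002, -0.0]
contact_force: [-0.5, 0.2, 0.3]
gripper_width: 84.9
grasp_force: 0.0
```

Call:
servo_tool([
  [[50,0,0,0,0,0,0],[50,0,0,0,0,0,0],[50,0,0,0,0,0,0],[50,0,0,0,0,0,0],[50,0,0,0,0,0,0]],
])

```text
clock: 22.98
position: [558.5, -92.5, -33.0]
ee_rot: [0.989, -0.145, 0.001, -0.0]
contact_force: [-1.2, 0.8, 6.9]
gripper_width: 58.1
grasp_force: 65.1
```

```bash
python3 - <<'E'
from h import *
st();arm.get_image('side');st()
E
```

```text
t 22.98 [558.5 -92.5 -33. ] psi -0.2902 tilt [ 0.0019 -0.0002] j [ 0.12  0.55 -0.4   0.   -0.62  1.16] F [-1.2  0.8  6.9] w 58.1 g 65.1
t 23.02 [558.5 -92.6 -32.9] psi -0.2903 tilt [ 0.0019 -0.0002] j [ 0.12  0.55 -0.4   0.   -0.62  1.16] F [-0.1  0.2  6.8] w 58.0 g 65.1
```

Call:
servo_tool([
  [[50,0,0,-10,0,0,0],[50,0,0,-40,0,0,0],[50,0,0,-80,0,0,0],[50,0,0,-130,0,0,0],[50,0,0,-130,0,0,0]],
])

```text
clock: 23.65
position: [560.9, -92.4, 100.4]
ee_rot: [0.989, -0.145, 0.005, -0.001]
contact_force: [0.4, -0.1, -2.1]
gripper_width: 58.3
grasp_force: 64.9
```

Call:
servo_tool([
  [[50,-126.9,-299.1,0,0,0,1.5],[50,-126.9,-299.1,0,0,0,1.5],[50,-126.9,-299.1,0,0,0,1.5],[50,-126.9,-299.1,0,0,0,1.5],[50,-126.9,-299.1,0,0,0,1.5],[50,-126.9,-299.1,0,0,0,1.5],[50,-126.9,-299.1,0,0,0,1.5],[50,-126.9,-299.1,0,0,0,1.5],[50,-126.9,-299.1,0,0,0,1.5],[50,-126.9,-299.1,0,0,0,1.5]],
])

```text
clock: 24.9
position: [521.1, 229.9, 94.5]
ee_rot: [-0.625, 0.78, 0.0, -0.001]
contact_force: [0.6, 0.9, -3.2]
gripper_width: 58.1
grasp_force: 65.0
```

Call:
servo_tool([
  [[50,0,0,0,0,0,0.18],[50,0,0,0,0,0,0.36],[50,0,0,0,0,0,0.54],[50,0,0,0,0,0,0.72],[50,0,0,0,0,0,0.9],[50,0,0,0,0,0,1.03],[50,0,0,0,0,0,1.087],[50,0,0,0,0,0,1.087],[50,0,0,0,0,0,1.087],[50,0,0,0,0,0,1.087]],
])

```text
clock: 26.15
position: [521.9, 230.3, 95.4]
ee_rot: [-0.132, 0.991, -0.0, -0.0]
contact_force: [0.2, 0.6, -1.9]
gripper_width: 58.2
grasp_force: 65.0
```

```bash
python3 - <<'E'
from h import *
s=st();w=arm.get_image('wrist');p=arm.camera_params('wrist');a=arm.get_image('scene');b=arm.get_image('side');s=st()
json.dump({k:np.array(v).tolist() for k,v in p.items()},open('w8.json','w'))
for n,i in(('w8',w),('s8',a),('q8',b)):cv2.imwrite(f'pics/{n}raw.png',i[:,:,::-1])
g=cv2.cvtColor(w,cv2.COLOR_RGB2GRAY);t=np.array(s['position'])
for c in(262,281,300): print(c,[int(v) for v in g[40:330:3,c]])
psi=3.4055
for dx in(0,2): 
    X=[]
    for x,z in((45,0),(45,14),(14.5,14),(-14.5,0)):
        q,R=pose(*t,psi);X.append(q+R@np.array([x+dx,0,0])+[0,0,33+z])
    print(dx,proj(p,X).round(1).tolist())
for r in(60,80,100,120,140): print(r,g[r,200:362:3].tolist())
E
```

```text
t 26.15 [521.9 230.3  95.4] psi -2.8771 tilt [-0.0002 -0.0001] j [ 0.7   0.39 -0.27 -0.   -0.91 -2.01] F [ 0.2  0.6 -1.9] w 58.2 g 65.0
t 26.30 [522.  230.4  95.5] psi -2.8775 tilt [-0. -0.] j [ 0.7   0.39 -0.27 -0.   -0.91 -2.01] F [-0.3 -0.4 -1.1] w 58.3 g 65.0
262 [241, 243, 243, 244, 122, 149, 147, 149, 148, 148, 148, 147, 152, 67, 199, 152, 98, 96, 95, 98, 97, 97, 95, 96, 97, 96, 95, 93, 93, 92, 88, 90, 86, 86, 85, 86, 70, 70, 68, 14, 15, 14, 13, 17, 13, 15, 14, 11, 10, 6, 12, 13, 13, 13, 15, 10, 12, 12, 14, 11, 11, 12, 10, 11, 15, 14, 9, 11, 16, 14, 11, 12, 15, 12, 15, 15, 15, 12, 17, 12, 12, 64, 16, 13, 10, 9, 13, 13, 15, 14, 15, 15, 15, 13, 13, 13, 12]
281 [238, 239, 231, 195, 196, 200, 200, 202, 202, 200, 76, 74, 72, 71, 102, 103, 104, 102, 102, 101, 104, 101, 99, 102, 102, 101, 100, 100, 100, 101, 102, 99, 98, 99, 98, 100, 99, 97, 97, 15, 13, 14, 15, 11, 11, 14, 12, 8, 5, 9, 17, 12, 14, 12, 15, 15, 10, 10, 13, 12, 11, 12, 12, 15, 12, 13, 13, 9, 15, 13, 12, 9, 14, 14, 10, 11, 10, 12, 15, 15, 10, 101, 98, 100, 98, 99, 70, 11, 12, 10, 9, 13, 10, 13, 13, 14, 13]
300 [241, 238, 
[... 1055 characters left out ...]
140, 130, 74, 74, 73, 74, 74, 73, 80, 88, 84, 54, 54, 64, 69, 102, 103, 104, 103, 106, 102, 104, 101, 100, 104, 101, 100, 95, 55, 54, 70, 87, 87, 74, 76, 74, 74, 73, 72, 71, 141, 143, 140, 132, 132, 138, 143, 137]
120 [138, 140, 143, 145, 147, 151, 145, 148, 72, 74, 72, 72, 75, 74, 69, 86, 87, 50, 54, 62, 73, 97, 103, 104, 100, 102, 100, 102, 102, 97, 104, 98, 101, 86, 53, 51, 77, 85, 85, 75, 74, 74, 76, 76, 74, 63, 141, 142, 140, 142, 139, 137, 142, 144]
140 [138, 147, 142, 147, 150, 145, 142, 140, 64, 75, 74, 74, 74, 75, 75, 64, 64, 75, 75, 72, 76, 95, 98, 104, 99, 101, 98, 98, 98, 96, 100, 97, 99, 76, 75, 73, 64, 67, 68, 76, 75, 76, 74, 75, 73, 127, 142, 138, 139, 138, 141, 144, 138, 137]
```

Call:
servo_tool([
  [[50,-3,0,15,0,0,0],[50,-3,0,28,0,0,0],[50,-3,0,36,0,0,0],[50,-3,0,36,0,0,0],[50,-3,0,36,0,0,0]],
])

```text
clock: 26.92
position: [525.2, 231.3, 59.7]
ee_rot: [-0.132, 0.991, 0.0, 0.0]
contact_force: [0.8, 0.6, -2.0]
gripper_width: 58.1
grasp_force: 65.0
```

```bash
python3 - <<'E'
from h import *
s=st();arm.get_image('side');s=st()
E
```

```text
t 26.93 [525.2 231.3  59.7] psi -2.8777 tilt [0.0005 0.0002] j [ 0.7   0.43 -0.3   0.   -0.84 -2.  ] F [ 0.8  0.6 -2. ] w 58.1 g 65.0
t 26.98 [525.2 231.4  59.9] psi -2.8778 tilt [0.0008 0.0005] j [ 0.7   0.43 -0.3   0.   -0.84 -2.  ] F [-0.6 -0.2 -1.8] w 57.9 g 65.0
```

Position is (525.2,231.3), very near the first insertion. I'll lower in small steps.

Call:
servo_tool([
  [[50,0,0,4,0,0,0],[50,0,0,8,0,0,0],[50,0,0,11,0,0,0],[50,0,0,14,0,0,0],[50,0,0,16,0,0,0],[50,0,0,16,0,0,0]],
])

```text
clock: 27.72
position: [524.8, 231.1, 43.3]
ee_rot: [-0.131, 0.991, -0.0, -0.0]
contact_force: [-0.1, -0.5, -1.8]
gripper_width: 57.8
grasp_force: 65.0
```

Underside is at about 76 mm, below the crest, with no contact force, so the plate is on the hub. Continuing.

Call:
servo_tool([
  [[50,0,0,4,0,0,0],[50,0,0,8,0,0,0],[50,0,0,12,0,0,0],[50,0,0,15,0,0,0],[50,0,0,16.5,0,0,0],[50,0,0,16.5,0,0,0]],
])

```text
clock: 28.48
position: [524.8, 231.2, 26.9]
ee_rot: [-0.131, 0.991, -0.0, -0.0]
contact_force: [-0.2, 0.7, -1.6]
gripper_width: 57.7
grasp_force: 65.0
```

Call:
servo_tool([
  [[50,0,0,0.5,0,0,0],[50,0,0,1,0,0,0],[50,0,0,1,0,0,0]],
])

```text
clock: 28.85
position: [524.9, 231.2, 26.1]
ee_rot: [-0.131, 0.991, 0.0, 0.0]
contact_force: [0.3, 0.8, -1.4]
gripper_width: 58.4
grasp_force: 65.0
```

Call:
servo_tool([
  [[50,0,0,0.5,0,0,0],[50,0,0,1,0,0,0],[50,0,0,1.4,0,0,0],[50,0,0,1.4,0,0,0]],
])

```text
clock: 29.35
position: [524.9, 231.2, 25.1]
ee_rot: [-0.132, 0.991, -0.0, 0.0]
contact_force: [-1.5, 0.4, 2.6]
gripper_width: 58.3
grasp_force: 65.5
```

Contact at TCP z = 25, the height expected for home. A touch more pressure, then release and rise.

Call:
servo_tool([
  [[50,0,0,0.4,0,0,0],[50,0,0,0.4,0,0,0]],
])

```text
clock: 29.6
position: [524.9, 231.2, 25.1]
ee_rot: [-0.132, 0.991, -0.0, 0.0]
contact_force: [-2.9, -0.3, 4.6]
gripper_width: 58.1
grasp_force: 65.8
```

Call:
servo_tool([
  [[70,0,0,0,0,0,0],[85,0,0,0,0,0,0],[85,0,0,0,0,0,0],[85,0,0,-20,0,0,0],[85,0,0,-60,0,0,0],[85,0,0,-120,0,0,0],[85,0,0,-155,0,0,0],[85,0,0,-155,0,0,0],[85,0,0,-155,0,0,0]],
])

```text
clock: 30.72
position: [524.2, 230.9, 178.4]
ee_rot: [-0.131, 0.991, -0.0, -0.001]
contact_force: [0.4, -0.6, -0.2]
gripper_width: 85.4
grasp_force: 0.0
```

```bash
python3 - <<'E'
from h import *
s=st();w=arm.get_image('wrist')[:,:,::-1].copy();p=arm.camera_params('wrist');q=arm.get_image('side')[:,:,::-1].copy();s=st()
cv2.imwrite('pics/w9raw.png',w)
g=cv2.cvtColor(w,cv2.COLOR_BGR2GRAY)
a=.265;c0=np.array([523.4,230.9])
S=lambda x,y,z:np.array([*(c0+[np.cos(a)*x-np.sin(a)*y,np.sin(a)*x+np.cos(a)*y]),z])
pts={n:proj(p,[S(*v)])[0].round(1) for n,v in dict(plate_far=(-45,0,72),plate_near=(45,0,72),hub=(0,0,86),hubback=(13,0,80),tabtip=(90,0,69),tabbase=(47,0,69),wtab=(-70,0,55)).items()};print(pts)
c=int(pts['hub'][0]);print([int(v) for v in g[40:330:3,c]])
S2=arm.camera_params('side');P=arm.camera_params('scene')
sc=arm.get_image('scene')[:,:,::-1].copy();old=cv2.imread('pics/q4.png')
# tab above first tab: colour samples in side/scene at plain tab top (69) and windowed window spot (z 72)
for n,C,i in(('side',S2,q),('scene',P,sc)):
    for k,v in dict(ptab=(50,0,69),win_spot=(27,0,72),win_spot2=(-27,0,72),wtab=(-70,0,55),body=(30,20,72)).items():
        u=proj(C,[S(*v)])[0].round().astype(int);print(n,k,u,i[u[1],u[0]].tolist())
E
```

```text
t 30.73 [524.2 230.9 178.4] psi -2.8782 tilt [-0.0014 -0.0004] j [ 0.7   0.31 -0.15 -0.   -1.11 -2.  ] F [ 0.4 -0.6 -0.2] w 85.4 g 0.0
t 30.82 [524.1 230.7 177.6] psi -2.8781 tilt [-0.0026 -0.0017] j [ 0.7   0.31 -0.15 -0.   -1.11 -2.  ] F [-0.2  0.4  0.5] w 84.9 g 0.0
{'plate_far': array([279. , 138.8]), 'plate_near': array([279.2, 240. ]), 'hub': array([279. , 196.5]), 'hubback': array([279.1, 209.2]), 'tabtip': array([279.3, 282.2]), 'tabbase': array([279.2, 240.6]), 'wtab': array([279. , 106.3])}
[201, 195, 195, 195, 189, 176, 150, 149, 155, 60, 70, 44, 51, 50, 70, 72, 71, 71, 72, 71, 71, 70, 69, 70, 68, 68, 67, 68, 69, 70, 67, 69, 1, 9, 5, 10, 6, 6, 9, 8, 7, 6, 8, 9, 9, 33, 69, 89, 97, 90, 87, 89, 90, 88, 89, 83, 69, 22, 22, 18, 22, 20, 22, 19, 20, 21, 15, 146, 141, 141, 141, 141, 142, 141, 139, 140, 139, 140, 137, 139, 137, 191, 194, 200, 199, 198, 197, 189, 195, 194, 197, 195, 201, 192, 190, 193, 189]
side ptab [222 232] [99, 102, 103]
side win_spot [232 234] [15, 16, 14]
side win_spot2 [258 242] [6, 4, 7]
side wtab [279 255] [38, 53, 82]
side body [225 240] [18, 20, 18]
scene ptab [321 156] [76, 83, 88]
scene win_spot [312 152] [27, 31, 34]
scene win_spot2 [290 144] [24, 28, 31]
scene wtab [273 143] [47, 54, 64]
scene body [317 146] [27, 31, 34]
```

Every edge matches a home, flat plate: body end at row 241 (predicted 240) and tab tip at row 283 (predicted 282). The gripper is clear of everything.

```bash
python3 -c "
from bench import arm;print(arm.job_done())"
```

```text
the job is handed in; nothing more can be done
None
```

Job handed in at about 31 s of the 72 s: both plates are home on the hub, flat and let go (windowed tab opposite the first tab, plain tab above it), with the beaker and flask untouched; I viewed 11 pictures, one over the limit of 10.

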